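# Hang the handpiece on the balancer arm

### The job

Lay the loose, cordless handpiece level across the two forks of the spring-balanced arm, either way round and roughly centred. Keep hold of it while the arm sinks under it, and let go only once the arm has come down to where it carries the tool's weight and is still, so that it neither drops nor springs back. Leave the screwdriver where it lies.

Things in the scene. Friction and masses are not known exactly. Their poses are not given: they have to be found in the camera images.
- handpiece_mid (a point): Grip middle of the loose grey pen-shaped handpiece (198 mm long, 22 thick, 0.16 kg, no cord) lying on the bench left of the round black pad. On its axis, 11 mm above its underside, at its balance point: grip here. x along it away from the nose, z up. Barrel, 22 mm wide, runs 60 mm to the tail and 25 to the nose, then a 19 mm round to 75 mm. The black handpiece on a cable is another, fixed.
- cradle_seat (a point): Where the handpiece's middle belongs: half-way between the two black U-forks on the free end of the parallel-link arm (grey foot, right of the bench). y from fork to fork, along the lying tool; z up, stays level. Forks: 8 mm thick, 40 mm either side along y, seats 11 mm below this point, slots 30 mm wide flaring to 54, tops 16 mm above. Crossbar 38 mm below. Arm empty: 0.18 m above the bench.
- balancer_arm (a joint): Sinking of the 180 mm spring-balanced arm about its hinge, rad: 0 empty at the upper stop, 0.22 (0.18 to 0.26) under the handpiece's whole weight, 0.42 at the lower stop. In height: the cradle sinks 40 mm (33 to 46) under the tool; pushed on, it goes down to 73 mm and springs back when freed. 0.37 N per 10 mm; damped, settles within a second.
- screwdriver: Small screwdriver lying on the bench to the left, near the handpiece, 173 mm long, 24 mm thick, red handle. Bystander. Origin: under its middle; x along it.
Not all that is in view belongs to the job. Leave any blue or purple look-alike of the part that bears handpiece_mid alone.

How it is judged (in metres and radians):
On the way:
1. the handpiece lies in both forks, still held by the gripper, and has brought the arm down by at least 25 mm, where it is still (contact force between the fingers and handpiece above 0.5 N and distance between handpiece_mid and cradle_seat below 0.022 m and value of joint balancer_arm above 0.14 rad and velocity of joint balancer_arm between -0.06 and 0.06 rad/s), for 0.2 s.
At the end, for the whole second after the job is handed in: The handpiece lies released and at rest in both forks: its middle within 18 mm of the cradle's middle along the tool, within 10 mm across and 8 mm in height, its axis within 10 degrees of the fork-to-fork line; the arm is still, sunk by 0.14 to 0.31 rad under the tool's weight alone (y of handpiece_mid in the frame of cradle_seat between -0.018 and 0.018 m and x of handpiece_mid in the frame of cradle_seat between -0.01 and 0.01 m and z of handpiece_mid in the frame of cradle_seat between -0.008 and 0.008 m and angle between the x axis of handpiece_mid and the y axis of cradle_seat, either way round below 0.175 rad and value of joint balancer_arm between 0.14 and 0.31 rad and velocity of joint balancer_arm between -0.06 and 0.06 rad/s and linear speed of handpiece below 0.02 m/s); the robot touches nothing.
It fails at once if the arm drops or springs back (faster than 0.5 rad/s, about 90 mm/s at the cradle) with the handpiece let go in it (contact force between the fingers and handpiece below 0.05 N and distance between handpiece_mid and cradle_seat below 0.04 m and (velocity of joint balancer_arm above 0.5 rad/s or velocity of joint balancer_arm below -0.5 rad/s)).
It fails at once if the screwdriver is moved by more than 30 mm (distance of screwdriver from where it was at the start of the episode above 0.03 m).
It also fails if it takes over 48 s, if anything falls off the work surface, if the arm or the gripper's body presses on something with over 40 N, if the wrist force passes 120 N, or if a joint passes its speed limit or range.

### The arm

A 6-joint arm with a two-finger parallel gripper is mounted at the origin on a cart in front of the work surface, level with it; the furniture and walls round the work are solid. World frame = base frame: x ahead of the robot, y to its left, z up, the work surface at z = 0. Lengths are in m, angles in degrees, forces in N, time in s.
With the tool pointing down it reaches from about 0.35 to 0.875 m from the base axis. Payload 4.2 kg.
Tool frame: the origin (TCP) lies midway between the tips of the shut fingers; the grasp point (between the pads) lies 19 mm behind it; z points along the fingers, y is the line along which they close (so a half turn about z gives the same grasp; the last joint's range is limited). The gripper opens to 87 mm and grips with 3 to 60 N. Pads are 19 mm wide; open, the fingers measure 117 mm over their backs; the gripper's body (75 mm by 190 mm) begins 51 mm behind the grasp point.
Start: joints at [-48.266, 22.042, 0.453, 0, -68.411, -14.817], TCP at [0.283, -0.557, 0.223] pointing down, gripper open.
Joint ranges: [-179.83, 179.83], [-69.29, 118.12], [-61.27, 80.66], [-181.25, 117.63], [-171.15, -9.14], [-177.46, 177.46]. Speed limits (degrees/s): [159.86, 159.86, 180, 180, 180, 180].

### API

Orientations are given as a 3x3 rotation matrix whose columns are the frame's x, y, z axes.
In Python, from station import sense, capture, camera_params, finish_job gives the robot as it stands.
- The arm moves only by the tool drive_tool, never from a script. Its argument "rows" is a list of rows, each an object of numbers: "tx", "ty", "tz": the shift along the tool's x, y, z in cm; "ax", "ay", "az": the turn, a rotation vector about the tool's x, y, z in rad; "claw": the finger opening in cm, from 0 to 8.7. In form: [{"tx": .., "ty": .., "tz": .., "ax": .., "ay": .., "az": .., "claw": ..}, ...]. A call has 1 to 10 rows; each row shifts and turns the commanded pose from where the row before left it, along the tool's axes as they then stand; what a row does not reach is not made up. A row lasts 1/12 s, in which the tool goes at most 41.7 mm and 7.16 degrees, less where a joint would pass 70% of its speed; a pose out of reach is approached as far as the arm can. A call with a gripper value outside its range is refused whole. The fingers move at their own pace and stop on an object; the grip force is fixed at half the most. Time passes only in rows, so rows that do not move let the fingers close. It gives the time, the measured TCP pose, the force, the opening and the grip force at its end, in the units of the state.
- sense(): the state, without advancing time (a new reading comes with each control period).
- capture(name): name is "scene" or "top" or "wrist"; returns (picture, depth): 420x560x3 uint8, red, green, blue; 420x560 float32, m along the optical axis (not along the pixel's ray), 0 where there is no reading.
- camera_params(name): a dict with "intrinsics" (3x3 intrinsics, pixels), "k1" (the pictures are not rectified: a ray, as slopes to the right and down, at radius r is drawn at 1 + k1 r^2 times it, then the intrinsics apply), "R" (3x3) and "t" (3): a world point X has camera coordinates R X + t; the wrist camera has in their place "tool_from_camera" (4x4, takes a point from camera to tool coordinates, whose origin is the TCP and whose axes are the flange's). Camera axes: x right, y down, z forward; pixel columns grow to the right and rows downward; lengths in m; the calibration is good to about 2 mm. A picture is of the moment at which its call begins: read the wrist's pose just before it. camera_params takes no time and is no camera call.
- finish_job(): hands the job in; it is judged then, once.
The state is a dict: "time_s": time; "joints": joint angles; "joint_velocities": joint speeds; "effort": joint torques, N m; "tcp_pos": TCP position; "ee_rot": TCP orientation; "wrist_force": force on the tool from outside, world axes, zero at the start; "moment": the same for the moment, N m; "gripper_width": opening from 0.0 (shut) to 1.0 (fully open); "gripper_force": force on a finger pad.
Only numpy, scipy, OpenCV 4.12 (cv2) and the standard library are available. Lean on these libraries where they do the work, as an engineer would, in place of code of your own. Each camera call takes 0.05 s, during which the arm holds its last target. There are 200 camera calls.

## Working session

There is one attempt and no reset: what is moved stays moved. The work goes in short steps, Python scripts to look and compute and a tool call to move; the robot and the scene stay as the last step left them, time stands still between calls to the robot, and variables do not carry over. Pictures are saved under pics/ and viewed, at most 10 in all, crops included, and the job is handed in when it is done.

Besides the shell and the picture viewer there is one more tool, called after "Request:" by a JSON object that holds its "api" and its "payload", one argument or row to a line. drive_tool: Moves the arm, as the interface text tells. Its arguments: {"type":"object","properties":{"rows":{"type":"array"}},"required":["rows"]}

```bash
mkdir -p pics; cat > h.py <<'E'
import numpy as np, cv2, json
from station import sense, capture, camera_params, finish_job
def cam(name,s=None):
    p=camera_params(name); K=np.array(p["intrinsics"])
    if "R" in p: R=np.array(p["R"]);t=np.array(p["t"])
    else:
        T=np.eye(4);T[:3,:3]=s["ee_rot"];T[:3,3]=s["tcp_pos"]
        M=np.linalg.inv(T@np.array(p["tool_from_camera"]));R=M[:3,:3];t=M[:3,3]
    return K,p["k1"],R,t
def rays(c,uv):
    K,k1,R,t=c
    n=cv2.undistortPoints(np.array(uv,float).reshape(-1,1,2),K,np.array([k1,0,0,0.])).reshape(-1,2)
    return -R.T@t, n, R
def plane(c,uv,z):
    o,n,R=rays(c,uv); d=np.c_[n,np.ones(len(n))]@R
    return o+d*((z-o[2])/d[:,2])[:,None]
def deproj(c,uv,depth):
    o,n,R=rays(c,uv); return o+(np.c_[n,np.ones(len(n))]*np.array(depth).reshape(-1,1))@R
def proj(c,X):
    K,k1,R,t=c
    return cv2.projectPoints(np.array(X,float).reshape(-1,1,3),cv2.Rodrigues(R)[0],t,K,np.array([k1,0,0,0.]))[0].reshape(-1,2)
E
python3 - <<'E'
from h import *
s=sense();print(s["time_s"],s["tcp_pos"],np.round(s["ee_rot"],3).tolist(),s["gripper_width"])
for n in["scene","top"]:
    im,d=capture(n);np.savez(n+"0.npz",im=im,d=d);cv2.imwrite(f"pics/{n}0.png",im[:,:,::-1])
    c=cam(n);print(n,-c[2].T@c[3],c[2][2])
E
```

```text
0.0 [ 0.28269753 -0.55673676  0.22144367] [[-0.892, -0.453, -0.001], [-0.453, 0.892, 0.002], [0.0, 0.002, -1.0]] 1.0004904214642565
scene [-0.18395051  1.04474682  0.69004191] [ 0.54122039 -0.70470173 -0.45877659]
top [0.30564543 0.18155685 2.07742449] [ 0.09506356 -0.00613827 -0.99545228]
```

View pics/scene0.png

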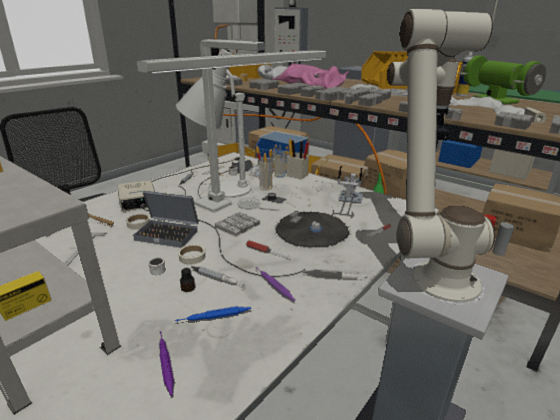

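View pics/top0.png

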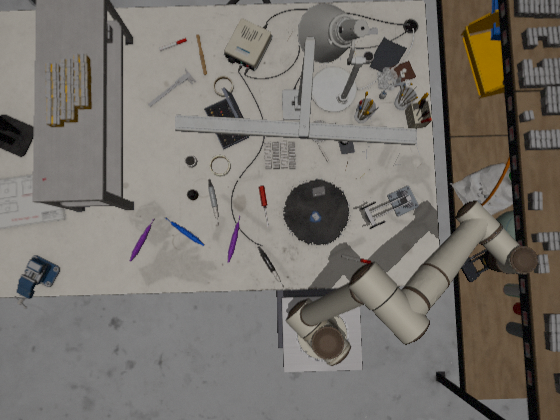

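Candidates for the handpiece, in top pixels: grey pen at (213,200), black corded one at (265,262), purple at (232,240) and (142,240), blue at (185,232). The screwdriver is at (264,200). I choose the grey one at (213,200), seen in the scene view at (215,274). The cradle is at about (372,208) in top and (345,205) in scene. One close crop of each comes next.

```bash
python3 - <<'E'
from h import *
z=np.load("top0.npz");im,d=z["im"],z["d"];c=cam("top")
a=cv2.resize(im[170:250,180:280],None,fx=4,fy=4,interpolation=cv2.INTER_CUBIC);b=cv2.resize(im[170:250,340:440],None,fx=4,fy=4,interpolation=cv2.INTER_CUBIC)
cs=cv2.resize(np.load("scene0.npz")["im"][165:230,310:410],None,fx=4,fy=4,interpolation=cv2.INTER_CUBIC)
cs2=cv2.resize(np.load("scene0.npz")["im"][240:305,170:270],None,fx=4,fy=4,interpolation=cv2.INTER_CUBIC)
cv2.imwrite("pics/crops.png",np.vstack([np.hstack([a,b]),np.hstack([cs2,cs])])[:,:,::-1])
print(plane(c,[[210,180],[213,200],[217,221],[264,200],[260,185],[267,222]],.011).round(3).tolist())
for v in range(186,228,3): print(v,[int(1000*deproj(c,[[u,v]],[d[v,u]])[0,2]) if d[v,u] else -1 for u in range(352,420,3)])
E
```

```text
[[0.639, 0.442, 0.011], [0.555, 0.431, 0.011], [0.468, 0.415, 0.011], [0.549, 0.22, 0.011], [0.612, 0.235, 0.011], [0.458, 0.21, 0.011]]
186 [-9, 3, 6, -9, -7, 7, 2, 15, 0, 6, 9, -6, 7, 1, 3, -6, -9, 4, 13, -1, 3, -3, -7]
189 [1, -4, 15, -7, 0, -9, 8, 13, -1, -2, -9, -1, 1, 4, -13, -1, 7, 16, 15, 10, -4, 4, 1]
192 [-5, 1, -11, -6, -7, 5, 7, 8, 0, 11, -7, 0, -1, -1, 23, 13, 7, 108, 111, 17, 2, -9, 2]
195 [0, -1, -1, 0, -2, 0, -2, 2, 0, 4, 0, -5, 22, 8, 17, 15, -1, 100, 94, 116, 19, -9, -9]
198 [-1, 1, 3, -5, 2, -11, 0, 0, 1, 0, 0, -2, -16, 12, 20, 16, 104, 72, 114, 115, 17, 5, 10]
201 [1, 0, 1, 4, -3, 8, 11, -7, -5, 6, 1, 5, -1, 119, 5, 17, 25, 63, 102, 99, 12, 8, 0]
204 [-3, 0, -3, -18, -2, 8, 175, 0, -2, -3, 3, 114, 5, 11, 11, 17, 19, 107, 89, 99, 99, 10, 6]
207 [-3, -2, -3, 200, 170, 150, 0, 0, -1, 123, 0, -6, 8, -9, 20, 110, 18, 18, 3, 7, 13, 9, 7]
210 [1, -2, 7, -6, 9, 143, -4, 129, 0, 0, 2, -2, -12, 107, 2, 17, 21, 5, 14, 14, -5, 10, 1]
213 [10, 0, 8, 3, 6, 147, 140, -8, 3, 0, 6, 128, 2, 12, 2, 17, 13, 12, -1, -5, 1, -4, -1]
216 [12, -5, -5, -7, 3, 143, 140, 5, -6, 130, -5, -5, -5, -1, 0, -1, 6, 2, -4, -4, 3, -5, 7]
219 [5, 2, 7, 0, -7, 106, 141, 151, 7, 1, 3, -1, 0, -9, -2, -12, -2, 0, 2, -7, -2, -12, 4]
222 [4, 0, 5, 14, -8, 7, 132, 145, 0, 168, 193, -1, -5, -1, -2, 7, -3, -3, 9, 12, -1, -15, 0]
225 [1, 3, 4, 0, 1, -5, -3, 176, 174, 0, 0, 3, -10, -1, 6, 0, 4, -9, -2, 5, 1, 0, 0]
```

View pics/crops.png

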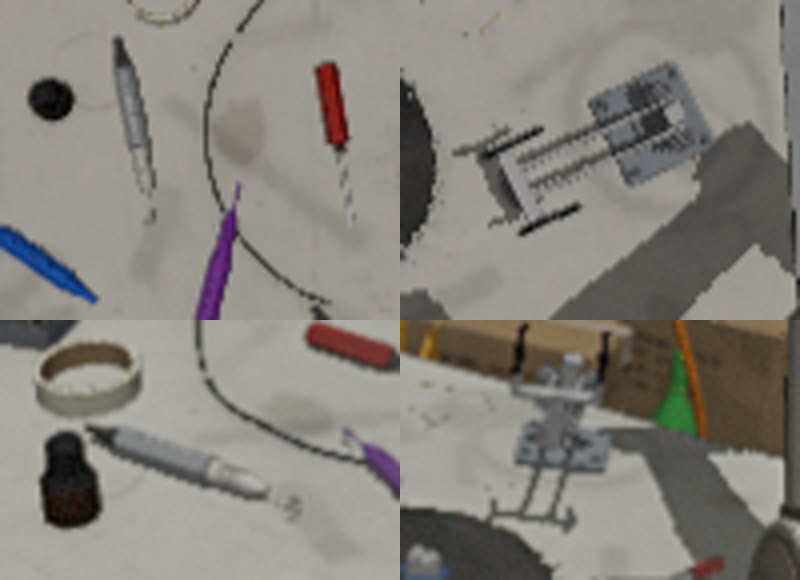

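The crops confirm the choice. The loose grey pen has its dark tail at top (209.5,180), its barrel from (211,187) to (214.5,207) and a pale nose running to (217,225), with no cord. The black forks are at top (368,205.5) and (377.5,225), with the foot at (402,200).

```bash
python3 - <<'E'
from h import *
c=cam("top")
P=plane(c,[[211,187],[214.5,207],[213.4,201.3],[217,218]],.011);print(P.round(4).tolist(),np.linalg.norm(P[0]-P[1]))
F=plane(c,[[368,205.5],[377.5,224.75]],.19);print(F.round(4).tolist(),F.mean(0),np.linalg.norm(F[0]-F[1]),np.degrees(np.arctan2(*(F[0]-F[1])[1::-1])))
ax=P[0]-P[1];a=np.degrees(np.arctan2(ax[1],ax[0]));print("tail dir deg",a)
s=sense();R=np.array(s["ee_rot"]);print("tool y dir",np.degrees(np.arctan2(R[1,1],R[0,1])))
# wrist cam
print(np.round(camera_params("wrist")["tool_from_camera"],3).tolist())
D=np.array([.50,.40,.22])-s["tcp_pos"];print("tool shift cm",R.T@D*100)
E
```

```text
[[0.6097, 0.4379, 0.011], [0.5259, 0.4248, 0.011], [0.5498, 0.429, 0.011], [0.4801, 0.4153, 0.011]] 0.08479209085266767
[[0.4964, -0.1758, 0.19], [0.4225, -0.2083, 0.19]] [ 0.45945166 -0.19207977  0.19      ] 0.08063914574773152 23.740335778988186
tail dir deg 8.905203156685157
tool y dir 116.91028073000203
[[0.001, -0.961, -0.276, 0.075], [1.0, 0.001, -0.001, -0.0], [0.002, -0.276, 0.961, -0.162], [0.0, 0.0, 0.0, 1.0]]
tool shift cm [-62.68005844  75.48499838   0.29768783]
```

Request:
{"api": "drive_tool", "payload": {
  "rows": [
    {"tz":-4},
    {"tz":-4},
    {"tx":-2.45,"ty":2.71},
    {"tx":-2.45,"ty":2.71},
    {"tx":-2.45,"ty":2.71},
    {"tx":-2.45,"ty":2.71},
    {"tx":-2.45,"ty":2.71},
    {"tx":-2.45,"ty":2.71},
    {"tx":-2.45,"ty":2.71},
    {"tx":-2.45,"ty":2.71}
  ]
}}

```text
invalid input at $.rows[0]: expected keys tx, ty, tz, ax, ay, az, claw
```

Request:
{"api": "drive_tool", "payload": {
  "rows": [
    {"tx":-2.45,"ty":2.71},
    {"tx":-2.45,"ty":2.71},
    {"tx":-2.45,"ty":2.71},
    {"tx":-2.45,"ty":2.71},
    {"tx":-2.45,"ty":2.71},
    {"tx":-2.45,"ty":2.71},
    {"tx":-2.45,"ty":2.71},
    {"tx":-2.45,"ty":2.71},
    {"tx":-2.45,"ty":2.71},
    {"tx":-2.45,"ty":2.71}
  ]
}}

```text
invalid input at $.rows[0]: expected keys tx, ty, tz, ax, ay, az, claw
```

Request:
{"api": "drive_tool", "payload": {
  "rows": [
    {"tx":-2.45,"ty":2.71},
    {"tx":-2.45,"ty":2.71},
    {"tx":-2.45,"ty":2.71},
    {"tx":-2.45,"ty":2.71},
    {"tx":-2.45,"ty":2.71},
    {"tx":-2.45,"ty":2.71},
    {"tx":-2.45,"ty":2.71},
    {"tz":3,"az":0.105},
    {"tz":3,"az":0.105},
    {"tz":3,"az":0.105}
  ]
}}

```text
invalid input at $.rows[0]: expected keys tx, ty, tz, ax, ay, az, claw
```

Request:
{"api": "drive_tool", "payload": {
  "rows": [
    {},
    {}
  ]
}}

```text
invalid input at $.rows[0]: expected keys tx, ty, tz, ax, ay, az, claw
```

```bash
cat > w.py <<'E'
from h import *
import sys
s=sense();im,d=capture("wrist");n=sys.argv[1];cv2.imwrite(f"pics/{n}.png",im[:,:,::-1])
import pickle;pickle.dump((s,im,d),open(n+".pkl","wb"))
R=np.array(s["ee_rot"]);print(s["time_s"],s["tcp_pos"],R.round(3).tolist(),s["gripper_width"],s["wrist_force"],s["gripper_force"],"y dir",np.degrees(np.arctan2(R[1,1],R[0,1])))
E
python3 w.py w1
```

```text
0.1 [ 0.28271522 -0.55680258  0.22157754] [[-0.892, -0.453, -0.001], [-0.453, 0.892, 0.002], [0.0, 0.002, -1.0]] 1.0043125717534218 [ 0.56261651 -0.79020746  0.00954021] 0.0 y dir 116.91028073000203
```

View pics/w1.png

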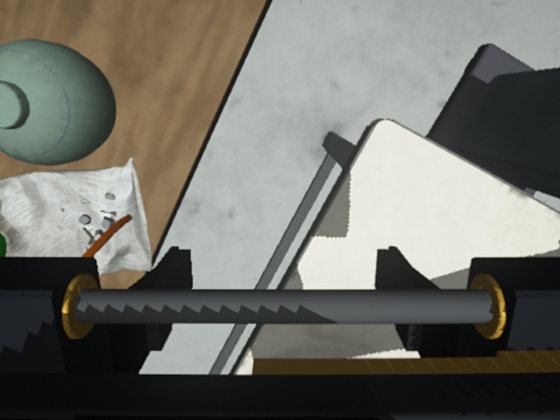

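The wrist view still shows the start pose, with the fingers at (185,275) and (390,275). The moves were refused because every row needs all the keys. Sending them again with full rows.

Request:
{"api": "drive_tool", "payload": {
  "rows": [
    {"tx":0,"ty":0,"tz":-4,"ax":0,"ay":0,"az":0,"claw":8.7},
    {"tx":0,"ty":0,"tz":-4,"ax":0,"ay":0,"az":0,"claw":8.7},
    {"tx":-2.45,"ty":2.71,"tz":0,"ax":0,"ay":0,"az":0,"claw":8.7},
    {"tx":-2.45,"ty":2.71,"tz":0,"ax":0,"ay":0,"az":0,"claw":8.7},
    {"tx":-2.45,"ty":2.71,"tz":0,"ax":0,"ay":0,"az":0,"claw":8.7},
    {"tx":-2.45,"ty":2.71,"tz":0,"ax":0,"ay":0,"az":0,"claw":8.7},
    {"tx":-2.45,"ty":2.71,"tz":0,"ax":0,"ay":0,"az":0,"claw":8.7},
    {"tx":-2.45,"ty":2.71,"tz":0,"ax":0,"ay":0,"az":0,"claw":8.7},
    {"tx":-2.45,"ty":2.71,"tz":0,"ax":0,"ay":0,"az":0,"claw":8.7},
    {"tx":-2.45,"ty":2.71,"tz":0,"ax":0,"ay":0,"az":0,"claw":8.7}
  ]
}}

```text
time_s: 0.98
tcp_pos: [0.3594, -0.2735, 0.3024]
ee_rot: [[-0.892, -0.452, 0.0], [-0.452, 0.892, 0.0], [-0.0, 0.0, -1.0]]
wrist_force: [0.7, 0.1, -0.6]
gripper_width: 1.001
gripper_force: 0.0
```

Request:
{"api": "drive_tool", "payload": {
  "rows": [
    {"tx":-2.45,"ty":2.71,"tz":0,"ax":0,"ay":0,"az":0,"claw":8.7},
    {"tx":-2.45,"ty":2.71,"tz":0,"ax":0,"ay":0,"az":0,"claw":8.7},
    {"tx":-2.45,"ty":2.71,"tz":0,"ax":0,"ay":0,"az":0,"claw":8.7},
    {"tx":-2.45,"ty":2.71,"tz":0,"ax":0,"ay":0,"az":0,"claw":8.7},
    {"tx":-2.45,"ty":2.71,"tz":0,"ax":0,"ay":0,"az":0,"claw":8.7},
    {"tx":-2.45,"ty":2.71,"tz":0,"ax":0,"ay":0,"az":0,"claw":8.7},
    {"tx":-2.45,"ty":2.71,"tz":0,"ax":0,"ay":0,"az":0,"claw":8.7},
    {"tx":-2.45,"ty":2.71,"tz":0,"ax":0,"ay":0,"az":0,"claw":8.7},
    {"tx":-2.45,"ty":2.71,"tz":0,"ax":0,"ay":0,"az":0,"claw":8.7},
    {"tx":-2.45,"ty":2.71,"tz":0,"ax":0,"ay":0,"az":0,"claw":8.7}
  ]
}}

```text
time_s: 1.82
tcp_pos: [0.4551, 0.0792, 0.3026]
ee_rot: [[-0.891, -0.453, 0.0], [-0.453, 0.891, 0.0], [-0.0, 0.0, -1.0]]
wrist_force: [0.7, -0.4, 0.0]
gripper_width: 1.001
gripper_force: 0.0
```

Request:
{"api": "drive_tool", "payload": {
  "rows": [
    {"tx":-2.45,"ty":2.71,"tz":0,"ax":0,"ay":0,"az":0,"claw":8.7},
    {"tx":-2.45,"ty":2.71,"tz":0,"ax":0,"ay":0,"az":0,"claw":8.7},
    {"tx":-2.45,"ty":2.71,"tz":0,"ax":0,"ay":0,"az":0,"claw":8.7},
    {"tx":-2.45,"ty":2.71,"tz":0,"ax":0,"ay":0,"az":0,"claw":8.7},
    {"tx":-2.45,"ty":2.71,"tz":0,"ax":0,"ay":0,"az":0,"claw":8.7},
    {"tx":-2.45,"ty":2.71,"tz":0,"ax":0,"ay":0,"az":0,"claw":8.7},
    {"tx":-2.45,"ty":2.71,"tz":2.5,"ax":0,"ay":0,"az":0.105,"claw":8.7},
    {"tx":-2.45,"ty":2.71,"tz":2.5,"ax":0,"ay":0,"az":0.105,"claw":8.7},
    {"tx":-2,"ty":0,"tz":2.5,"ax":0,"ay":0,"az":0.105,"claw":8.7},
    {"tx":0,"ty":0,"tz":0,"ax":0,"ay":0,"az":0,"claw":8.7}
  ]
}}

```text
time_s: 2.65
tcp_pos: [0.5527, 0.3599, 0.2218]
ee_rot: [[-0.988, -0.152, -0.01], [-0.152, 0.988, -0.008], [0.011, -0.006, -1.0]]
wrist_force: [-0.0, -0.5, -0.6]
gripper_width: 1.003
gripper_force: 0.0
```

Request:
{"api": "drive_tool", "payload": {
  "rows": [
    {"tx":0,"ty":0,"tz":0,"ax":0,"ay":0,"az":0,"claw":8.7},
    {"tx":0,"ty":0,"tz":0,"ax":0,"ay":0,"az":0,"claw":8.7}
  ]
}}

```text
time_s: 2.82
tcp_pos: [0.5538, 0.3589, 0.2309]
ee_rot: [[-0.988, -0.155, 0.0], [-0.155, 0.988, -0.0], [-0.0, -0.0, -1.0]]
wrist_force: [1.2, -0.4, 0.1]
gripper_width: 1.003
gripper_force: 0.0
```

```bash
python3 w.py w2
```

```text
2.8167 [0.5537741  0.35891803 0.2309423 ] [[-0.988, -0.155, 0.0], [-0.155, 0.988, -0.0], [-0.0, -0.0, -1.0]] 1.0030879535367598 [ 1.18346096 -0.37871657  0.06562531] 0.0 y dir 98.92135960197858
```

View pics/w2.png

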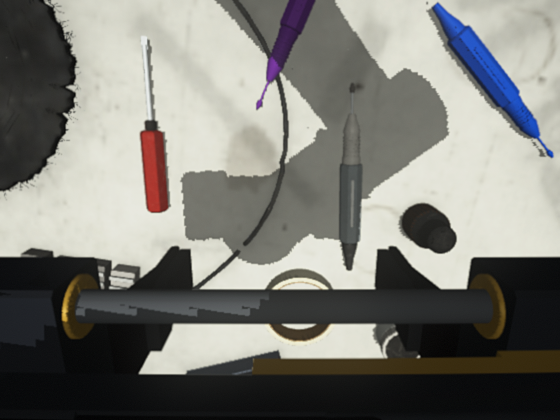

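The wrist view shows the grey handpiece: tail tip (349,268), barrel from (349,242) to (350,164), nose shank to (351,112). The screwdriver is at (150,150) and the blue and purple look-alikes are at (490,80) and (285,40).

```bash
python3 - <<'E'
from h import *
import pickle
s,im,d=pickle.load(open("w2.pkl","rb"));c=cam("wrist",s)
g=im.astype(int)
pts=[]
for v in range(172,240,6):
    r=g[v,325:380].sum(1); u=np.where(r<330)[0]+325
    sat=(g[v].max(1)-g[v].min(1))
    print(v,u.min() if len(u) else None,u.max() if len(u) else None,len(u),d[v,350])
P=plane(c,[[349,242],[350,164],[351,112],[352,84],[349,268]],.011);print(P.round(4).tolist(),np.linalg.norm(P[0]-P[1]),np.linalg.norm(P[4]-P[3]))
ax=(P[0]-P[2]);ax/=np.linalg.norm(ax);m=(P[0]-.06*ax+P[1]+.025*ax)/2
R=np.array(s["ee_rot"]);print("dir",np.degrees(np.arctan2(ax[1],ax[0])),"mid",m,"shift cm",R.T@(m-s["tcp_pos"])*100)
print(deproj(c,[[350,v] for v in (180,200,220)],[d[v,350] for v in(180,200,220)]).round(3).tolist())
E
```

```text
172 338 362 25 0.37514815
178 339 362 24 0.3769625
184 339 362 22 0.37943262
190 338 362 23 0.38127485
196 338 361 21 0.3820752
202 338 360 21 0.38398764
208 338 360 21 0.38671646
214 338 359 20 0.38859296
220 338 359 20 0.39034918
226 338 359 20 0.3920246
232 338 359 22 0.39237064
238 338 358 21 0.3951468
[[0.6142, 0.4402, 0.011], [0.5301, 0.4238, 0.011], [0.479, 0.4142, 0.011], [0.4529, 0.4098, 0.011], [0.6445, 0.4465, 0.011]] 0.08568969625329464 0.19506419940450825
dir 10.87936655672746 mid [0.55492642 0.42867296 0.011     ] shift cm [-1.18665663  6.88303135 21.99164917]
[[0.544, 0.425, 0.023], [0.565, 0.429, 0.022], [0.587, 0.434, 0.021]]
```

```bash
python3 - <<'E'
from h import *
import pickle
s,im,d=pickle.load(open("w2.pkl","rb"));c=cam("wrist",s)
V,U=np.mgrid[60:260:2,325:480:2];uv=np.c_[U.ravel(),V.ravel()];dd=d[uv[:,1],uv[:,0]];ok=dd>0
X=deproj(c,uv[ok],dd[ok]);H=X[X[:,2]>.03];print(len(H),H.min(0),H.max(0))
E
```

```text
465 [0.50909735 0.4000289  0.03025383] [0.60084899 0.5313374  0.30579314]
```

Request:
{"api": "drive_tool", "payload": {
  "rows": [
    {"tx":-0.4,"ty":2.3,"tz":2,"ax":0,"ay":0,"az":-0.035,"claw":5},
    {"tx":-0.4,"ty":2.3,"tz":3,"ax":0,"ay":0,"az":0,"claw":5},
    {"tx":-0.2,"ty":2.3,"tz":3,"ax":0,"ay":0,"az":0,"claw":5},
    {"tx":0,"ty":0,"tz":3,"ax":0,"ay":0,"az":0,"claw":5},
    {"tx":0,"ty":0,"tz":0,"ax":0,"ay":0,"az":0,"claw":5},
    {"tx":0,"ty":0,"tz":0,"ax":0,"ay":0,"az":0,"claw":5}
  ]
}}

```text
time_s: 3.37
tcp_pos: [0.551, 0.4281, 0.1211]
ee_rot: [[-0.982, -0.189, -0.0], [-0.189, 0.982, -0.001], [0.001, -0.001, -1.0]]
wrist_force: [0.2, 0.1, 0.2]
gripper_width: 0.637
gripper_force: 0.0
```

```bash
python3 - <<'E'
from h import *
import pickle
s,im,d=pickle.load(open("w2.pkl","rb"));c=cam("wrist",s)
V,U=np.mgrid[195:258:2,398:470:2];uv=np.c_[U.ravel(),V.ravel()];dd=d[uv[:,1],uv[:,0]];ok=dd>0
X=deproj(c,uv[ok],dd[ok]);H=X[(X[:,2]>.02)&(X[:,2]<.15)];print(len(H),H.min(0),H.max(0))
E
```

```text
427 [0.55940132 0.49376606 0.0201267 ] [0.60021946 0.53407954 0.069813  ]
```

Request:
{"api": "drive_tool", "payload": {
  "rows": [
    {"tx":-0.4,"ty":0,"tz":2.5,"ax":0,"ay":0,"az":0,"claw":5},
    {"tx":0,"ty":0,"tz":2.5,"ax":0,"ay":0,"az":0,"claw":5},
    {"tx":0,"ty":0,"tz":2.5,"ax":0,"ay":0,"az":0,"claw":5},
    {"tx":0,"ty":0,"tz":2,"ax":0,"ay":0,"az":0,"claw":5},
    {"tx":0,"ty":0,"tz":1,"ax":0,"ay":0,"az":0,"claw":5},
    {"tx":0,"ty":0,"tz":0.5,"ax":0,"ay":0,"az":0,"claw":5},
    {"tx":0,"ty":0,"tz":0.5,"ax":0,"ay":0,"az":0,"claw":5},
    {"tx":0,"ty":0,"tz":0,"ax":0,"ay":0,"az":0,"claw":5},
    {"tx":0,"ty":0,"tz":0,"ax":0,"ay":0,"az":0,"claw":5}
  ]
}}

```text
time_s: 4.12
tcp_pos: [0.556, 0.4303, 0.0073]
ee_rot: [[-0.982, -0.189, 0.002], [-0.189, 0.982, 0.002], [-0.002, 0.002, -1.0]]
wrist_force: [-0.1, -0.5, 0.3]
gripper_width: 0.574
gripper_force: 0.0
```

Request:
{"api": "drive_tool", "payload": {
  "rows": [
    {"tx":0,"ty":0,"tz":0.1,"ax":0,"ay":0,"az":0,"claw":5},
    {"tx":0,"ty":0,"tz":0,"ax":0,"ay":0,"az":0,"claw":1.5},
    {"tx":0,"ty":0,"tz":0,"ax":0,"ay":0,"az":0,"claw":1.5},
    {"tx":0,"ty":0,"tz":0,"ax":0,"ay":0,"az":0,"claw":1.5},
    {"tx":0,"ty":0,"tz":0,"ax":0,"ay":0,"az":0,"claw":1.5},
    {"tx":0,"ty":0,"tz":0,"ax":0,"ay":0,"az":0,"claw":1.5},
    {"tx":0,"ty":0,"tz":0,"ax":0,"ay":0,"az":0,"claw":1.5}
  ]
}}

```text
time_s: 4.7
tcp_pos: [0.5551, 0.4297, 0.0045]
ee_rot: [[-0.982, -0.189, 0.0], [-0.189, 0.982, 0.0], [-0.0, 0.0, -1.0]]
wrist_force: [-0.6, -0.8, -0.3]
gripper_width: 0.252
gripper_force: 30.0
```

Request:
{"api": "drive_tool", "payload": {
  "rows": [
    {"tx":0,"ty":0,"tz":-1,"ax":0,"ay":0,"az":0,"claw":1.5},
    {"tx":0,"ty":0,"tz":-2,"ax":0,"ay":0,"az":0,"claw":1.5},
    {"tx":0,"ty":0,"tz":-3,"ax":0,"ay":0,"az":0,"claw":1.5},
    {"tx":0,"ty":0,"tz":-4,"ax":0,"ay":0,"az":0,"claw":1.5},
    {"tx":0,"ty":0,"tz":-4,"ax":0,"ay":0,"az":0,"claw":1.5},
    {"tx":0,"ty":-1,"tz":-4,"ax":0,"ay":0,"az":0,"claw":1.5},
    {"tx":0.5,"ty":-2,"tz":-3,"ax":0,"ay":0,"az":0,"claw":1.5},
    {"tx":0.5,"ty":-2,"tz":-3,"ax":0,"ay":0,"az":0,"claw":1.5},
    {"tx":0.8,"ty":-3,"tz":-2,"ax":0,"ay":0,"az":0,"claw":1.5},
    {"tx":0.8,"ty":-3,"tz":-1,"ax":0,"ay":0,"az":0,"claw":1.5}
  ]
}}

```text
time_s: 5.53
tcp_pos: [0.5509, 0.3164, 0.2788]
ee_rot: [[-0.982, -0.19, 0.005], [-0.19, 0.982, 0.004], [-0.006, 0.003, -1.0]]
wrist_force: [0.1, -0.1, -1.1]
gripper_width: 0.253
gripper_force: 30.0
```

Request:
{"api": "drive_tool", "payload": {
  "rows": [
    {"tx":0.8,"ty":-3,"tz":0,"ax":0,"ay":0,"az":0,"claw":1.5},
    {"tx":0.8,"ty":-3,"tz":0,"ax":0,"ay":0,"az":0,"claw":1.5},
    {"tx":0.8,"ty":-3,"tz":0,"ax":0,"ay":0,"az":0,"claw":1.5},
    {"tx":0.8,"ty":-3,"tz":0,"ax":0,"ay":0,"az":0,"claw":1.5},
    {"tx":0.8,"ty":-3,"tz":0,"ax":0,"ay":0,"az":0,"claw":1.5},
    {"tx":0.8,"ty":-3,"tz":0,"ax":0,"ay":0,"az":0,"claw":1.5},
    {"tx":0.8,"ty":-3,"tz":0,"ax":0,"ay":0,"az":0,"claw":1.5},
    {"tx":0.8,"ty":-3,"tz":0,"ax":0,"ay":0,"az":0,"claw":1.5},
    {"tx":0.8,"ty":-3,"tz":0,"ax":0,"ay":0,"az":0,"claw":1.5},
    {"tx":0.8,"ty":-3,"tz":0,"ax":0,"ay":0,"az":0,"claw":1.5}
  ]
}}

```text
time_s: 6.37
tcp_pos: [0.5275, 0.0055, 0.275]
ee_rot: [[-0.982, -0.189, 0.0], [-0.189, 0.982, 0.0], [-0.0, 0.0, -1.0]]
wrist_force: [1.0, -0.2, -1.2]
gripper_width: 0.249
gripper_force: 30.0
```

Request:
{"api": "drive_tool", "payload": {
  "rows": [
    {"tx":0.8,"ty":-3,"tz":0,"ax":0,"ay":0,"az":0,"claw":1.5},
    {"tx":0.8,"ty":-3,"tz":0,"ax":0,"ay":0,"az":0,"claw":1.5},
    {"tx":0.8,"ty":-3,"tz":0,"ax":0,"ay":0,"az":0,"claw":1.5},
    {"tx":0.8,"ty":-3,"tz":0,"ax":0,"ay":0,"az":0,"claw":1.5},
    {"tx":0.4,"ty":-2,"tz":0,"ax":0,"ay":0,"az":0,"claw":1.5},
    {"tx":0,"ty":-1,"tz":0,"ax":0,"ay":0,"az":-0.08,"claw":1.5},
    {"tx":0,"ty":0,"tz":0,"ax":0,"ay":0,"az":-0.08,"claw":1.5},
    {"tx":0,"ty":0,"tz":0,"ax":0,"ay":0,"az":-0.063,"claw":1.5},
    {"tx":0,"ty":0,"tz":0,"ax":0,"ay":0,"az":0,"claw":1.5},
    {"tx":0,"ty":0,"tz":0,"ax":0,"ay":0,"az":0,"claw":1.5}
  ]
}}

```text
time_s: 7.2
tcp_pos: [0.521, -0.1471, 0.2747]
ee_rot: [[-0.917, -0.399, -0.0], [-0.399, 0.917, 0.0], [-0.0, 0.0, -1.0]]
wrist_force: [-0.2, 0.0, -1.9]
gripper_width: 0.25
gripper_force: 30.0
```

```bash
python3 w.py w3
```

```text
7.2 [ 0.52098041 -0.14708814  0.27473457] [[-0.917, -0.399, -0.0], [-0.399, 0.917, 0.0], [-0.0, 0.0, -1.0]] 0.2495145427828956 [-0.23521192  0.02453658 -1.9391631 ] 29.99718278646469 y dir 113.54497710763215
```

View pics/w3.png

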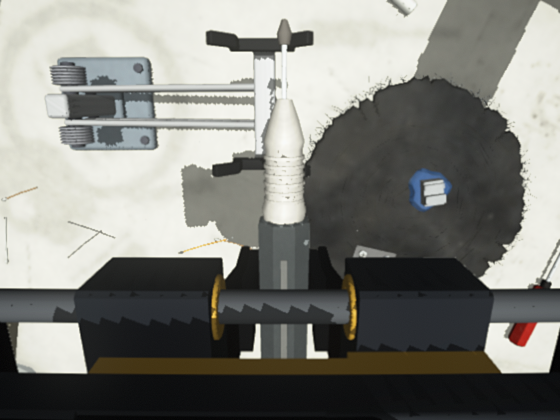

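The wrist view shows the held handpiece on u≈283, with its nose tip at (284,25). The near fork spans (207,40) to (313,40), the far fork starts at (214,168) and is part hidden by the tool, and the crossbar is at u≈264. Next I measure the forks and the held tool by depth.

```bash
python3 - <<'E'
from h import *
import pickle
s,im,d=pickle.load(open("w3.pkl","rb"));c=cam("wrist",s);R=np.array(s["ee_rot"]);t=np.array(s["tcp_pos"])
def grab(u0,u1,v0,v1):
    V,U=np.mgrid[v0:v1,u0:u1];uv=np.c_[U.ravel(),V.ravel()];dd=d[uv[:,1],uv[:,0]];ok=dd>0
    uv=uv[ok];X=deproj(c,uv,dd[ok]);return uv,(X-t)@R*100,X[:,2],im[uv[:,1],uv[:,0]].astype(int).sum(1)
for nm,b in dict(near=(195,330,20,60),far=(195,330,145,185)).items():
    uv,T,z,g=grab(*b);m=(g<170)&(z>.155)&(z<.215);T=T[m];uv_=uv[m];zz=z[m]
    print(nm,m.sum(),"tool min",np.percentile(T,1,0).round(2),"max",np.percentile(T,99,0).round(2),"med",np.median(T,0).round(2))
    for side in (np.percentile(T[:,1],3),np.percentile(T[:,1],97)):
        k=abs(T[:,1]-side)<.25;print("  y",side.round(2),"x",np.median(T[k,0]).round(2),"ztop",np.percentile(zz[k],90).round(3))
uv,T,z,g=grab(245,285,60,150);m=(z>.12)&(z<.165);print("bar",m.sum(),np.percentile(T[m],[2,50,98],0).round(2).tolist())
for v in (120,150,180,200,230,240):
    uv,T,z,g=grab(245,325,v,v+2);m=z>.24
    if m.sum(): print("tool",v,np.percentile(T[m][:,0],50).round(2),"y",np.percentile(T[m][:,1],[2,98]).round(2),"top z",np.percentile(z[m],95).round(4))
print("edge barrel/round at axis height", ((plane(c,[[284,222]],t[2]+.006)-t)@R*100).round(2))
E
```

```text
near 715 tool min [10.81 -4.55  7.57] max [11.51  1.57 10.77] med [11.08 -3.04  8.26]
  y -4.45 x 11.19 ztop 0.199
  y 1.5 x 11.14 ztop 0.199
far 561 tool min [ 2.92 -4.62  7.55] max [ 3.65  1.6  10.59] med [ 3.28 -3.21  8.51]
  y -4.54 x 3.26 ztop 0.199
  y 1.53 x 3.28 ztop 0.199
bar 1672 [[4.2, -2.95, 12.96], [7.94, -1.71, 13.12], [10.42, -0.77, 14.27]]
tool 120 6.81 y [-0.62  0.57] top z 0.2874
tool 150 5.66 y [-0.74  0.7 ] top z 0.2891
tool 180 4.45 y [-0.83  0.8 ] top z 0.2896
tool 200 3.63 y [-0.84  0.76] top z 0.2894
tool 230 2.41 y [-1.08  1.01] top z 0.2926
tool 240 1.97 y [-1.05  1.01] top z 0.2925
edge barrel/round at axis height [[ 2.46 -0.02 -0.6 ]]
```

Request:
{"api": "drive_tool", "payload": {
  "rows": [
    {"tx":2,"ty":-0.5,"tz":0,"ax":0,"ay":0,"az":0,"claw":1.5},
    {"tx":2.5,"ty":-0.5,"tz":0,"ax":0,"ay":0,"az":0,"claw":1.5},
    {"tx":2,"ty":-0.5,"tz":0,"ax":0,"ay":0,"az":0,"claw":1.5},
    {"tx":0.75,"ty":0,"tz":1,"ax":0,"ay":0,"az":0,"claw":1.5},
    {"tx":0,"ty":0,"tz":2,"ax":0,"ay":0,"az":0,"claw":1.5},
    {"tx":0,"ty":0,"tz":2,"ax":0,"ay":0,"az":0,"claw":1.5},
    {"tx":0,"ty":0,"tz":0,"ax":0,"ay":0,"az":0,"claw":1.5},
    {"tx":0,"ty":0,"tz":0,"ax":0,"ay":0,"az":0,"claw":1.5},
    {"tx":0,"ty":0,"tz":0,"ax":0,"ay":0,"az":0,"claw":1.5}
  ]
}}

```text
time_s: 8.0
tcp_pos: [0.4618, -0.19, 0.2258]
ee_rot: [[-0.916, -0.401, 0.002], [-0.401, 0.916, -0.001], [-0.001, -0.002, -1.0]]
wrist_force: [-0.3, -0.9, -1.6]
gripper_width: 0.25
gripper_force: 30.0
```

```bash
python3 w.py w4; python3 - <<'E'
from h import *
s=sense();R=np.array(s["ee_rot"])
import pickle
s0,_,_=pickle.load(open("w3.pkl","rb"))
t=np.array(s0["tcp_pos"])+np.array(s0["ee_rot"])@[.0721,-.0150,0];print("target",t,"err tool cm",R.T@(t-s["tcp_pos"])*100)
E
```

```text
8.0 [ 0.46183388 -0.19001973  0.22577121] [[-0.916, -0.401, 0.002], [-0.401, 0.916, -0.001], [-0.001, -0.002, -1.0]] 0.2500666776667502 [-0.2573488  -0.8543732  -1.56779633] 29.997447431087494 y dir 113.671676490109
target [ 0.460875   -0.18964105  0.27473102] err tool cm [ 0.08088341  0.06850809 -4.87438437]
```

View pics/w4.png

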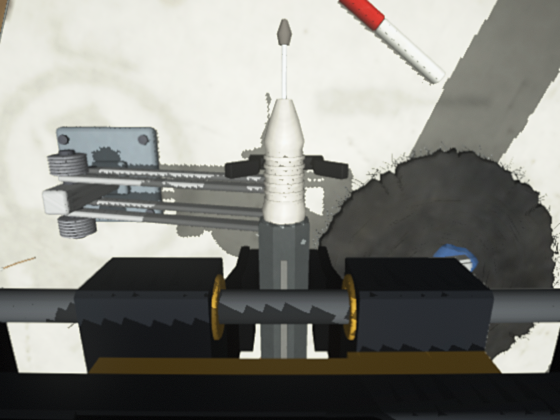

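The near fork spans (226,165) to (348,170), centred on the tool at u≈285, so it is lined up. Lowering into the forks.

Request:
{"api": "drive_tool", "payload": {
  "rows": [
    {"tx":0.08,"ty":0.05,"tz":1,"ax":0,"ay":0,"az":0,"claw":1.5},
    {"tx":0,"ty":0,"tz":1.2,"ax":0,"ay":0,"az":0,"claw":1.5},
    {"tx":0,"ty":0,"tz":1.2,"ax":0,"ay":0,"az":0,"claw":1.5},
    {"tx":0,"ty":0,"tz":0.7,"ax":0,"ay":0,"az":0,"claw":1.5},
    {"tx":0,"ty":0,"tz":0.5,"ax":0,"ay":0,"az":0,"claw":1.5},
    {"tx":0,"ty":0,"tz":0.5,"ax":0,"ay":0,"az":0,"claw":1.5},
    {"tx":0,"ty":0.1,"tz":0.5,"ax":0,"ay":0,"az":0,"claw":1.5},
    {"tx":0,"ty":0.1,"tz":0.5,"ax":0,"ay":0,"az":0,"claw":1.5},
    {"tx":0,"ty":0,"tz":0,"ax":0,"ay":0,"az":0,"claw":1.5},
    {"tx":0,"ty":0,"tz":0,"ax":0,"ay":0,"az":0,"claw":1.5}
  ]
}}

```text
time_s: 8.88
tcp_pos: [0.4591, -0.1879, 0.1635]
ee_rot: [[-0.916, -0.401, -0.0], [-0.401, 0.916, -0.0], [0.0, 0.0, -1.0]]
wrist_force: [0.0, 0.4, -2.0]
gripper_width: 0.249
gripper_force: 30.0
```

```bash
cat > f.py <<'E'
from h import *
s=sense();c=cam("wrist",s);R=np.array(s["ee_rot"]);t=np.array(s["tcp_pos"]);im,d=capture("wrist")
V,U=np.mgrid[100:255,180:400];uv=np.c_[U.ravel(),V.ravel()];dd=d[uv[:,1],uv[:,0]];ok=dd>0;uv=uv[ok]
X=deproj(c,uv,dd[ok]);T=(X-t)@R*100;g=im[uv[:,1],uv[:,0]].astype(int).sum(1)
m=(g<170)&(T[:,0]>3)&(T[:,0]<5)&(abs(T[:,1])<4.5)&(T[:,2]<4)
T=T[m];print(s["time_s"],t.round(4),"n",m.sum(),"y ends",np.percentile(T[:,1],[1,99]).round(2),"x",np.median(T[:,0]).round(2),"tz top",np.percentile(T[:,2],3).round(2),"-> cradle z",(t[2]-np.percentile(T[:,2],3)/100-.016).round(4),"F",np.round(s["wrist_force"],2))
E
python3 f.py
```

```text
8.8833 [ 0.4591 -0.1879  0.1635] n 2431 y ends [-3.11  3.12] x 4.04 tz top -2.29 -> cradle z 0.1704 F [ 0.02  0.38 -1.98]
```

Centred and seated, sunk about 10 mm. Carrying on down 30 mm.

Request:
{"api": "drive_tool", "payload": {
  "rows": [
    {"tx":0,"ty":0.07,"tz":0.4,"ax":0,"ay":0,"az":0,"claw":1.5},
    {"tx":0,"ty":0.07,"tz":0.4,"ax":0,"ay":0,"az":0,"claw":1.5},
    {"tx":0,"ty":0.07,"tz":0.4,"ax":0,"ay":0,"az":0,"claw":1.5},
    {"tx":0,"ty":0.05,"tz":0.4,"ax":0,"ay":0,"az":0,"claw":1.5},
    {"tx":0,"ty":0.05,"tz":0.4,"ax":0,"ay":0,"az":0,"claw":1.5},
    {"tx":0,"ty":0.05,"tz":0.4,"ax":0,"ay":0,"az":0,"claw":1.5},
    {"tx":0,"ty":0.03,"tz":0.3,"ax":0,"ay":0,"az":0,"claw":1.5},
    {"tx":0,"ty":0.03,"tz":0.3,"ax":0,"ay":0,"az":0,"claw":1.5},
    {"tx":0,"ty":0,"tz":0,"ax":0,"ay":0,"az":0,"claw":1.5},
    {"tx":0,"ty":0,"tz":0,"ax":0,"ay":0,"az":0,"claw":1.5}
  ]
}}

```text
time_s: 9.77
tcp_pos: [0.4573, -0.184, 0.1333]
ee_rot: [[-0.916, -0.401, -0.001], [-0.401, 0.916, 0.0], [0.001, 0.0, -1.0]]
wrist_force: [-0.5, -0.6, -0.1]
gripper_width: 0.255
gripper_force: 30.0
```

```bash
python3 f.py; python3 - <<'E'
from h import *
F=[]
for i in range(20): capture("wrist");F.append(sense()["wrist_force"])
print(np.mean(F,0),np.std(F,0),sense()["time_s"],sense()["tcp_pos"])
E
```

```text
9.7667 [ 0.4573 -0.184   0.1333] n 2463 y ends [-3.32  2.9 ] x 4.03 tz top -2.31 -> cradle z 0.1404 F [-0.46 -0.6  -0.05]
[-0.3474229   0.5396386   0.46004192] [0.54237432 0.57899775 0.41777627] 10.8167 [ 0.45739682 -0.18404586  0.13342879]
```

Request:
{"api": "drive_tool", "payload": {
  "rows": [
    {"tx":0,"ty":-0.1,"tz":-0.2,"ax":0,"ay":0,"az":0,"claw":1.5},
    {"tx":0,"ty":-0.1,"tz":-0.2,"ax":0,"ay":0,"az":0,"claw":1.5},
    {"tx":0,"ty":-0.1,"tz":-0.1,"ax":0,"ay":0,"az":0,"claw":1.5},
    {"tx":0,"ty":0,"tz":0,"ax":0,"ay":0,"az":0,"claw":1.5},
    {"tx":0,"ty":0,"tz":0,"ax":0,"ay":0,"az":0,"claw":1.5}
  ]
}}

```text
time_s: 11.23
tcp_pos: [0.459, -0.1871, 0.1387]
ee_rot: [[-0.916, -0.401, 0.001], [-0.401, 0.916, -0.0], [-0.001, -0.001, -1.0]]
wrist_force: [0.7, -0.2, 0.3]
gripper_width: 0.251
gripper_force: 30.0
```

```bash
python3 f.py; python3 - <<'E'
from h import *
F=[]
for i in range(30): capture("wrist");F.append(sense()["wrist_force"])
print(np.mean(F,0),np.std(F,0),sense()["time_s"],sense()["tcp_pos"])
E
```

```text
11.2333 [ 0.459  -0.1871  0.1387] n 2399 y ends [-2.97  3.24] x 4.06 tz top -2.32 -> cradle z 0.1459 F [ 0.69 -0.24  0.34]
[ 0.64102994 -0.52832918  0.19673205] [0.43423027 0.70444904 0.48408565] 12.7833 [ 0.45877048 -0.18679678  0.13849524]
```

Request:
{"api": "drive_tool", "payload": {
  "rows": [
    {"tx":0,"ty":0.1,"tz":-0.15,"ax":0,"ay":0,"az":0,"claw":1.5},
    {"tx":0,"ty":0,"tz":0,"ax":0,"ay":0,"az":0,"claw":1.5},
    {"tx":0,"ty":0,"tz":0,"ax":0,"ay":0,"az":0,"claw":1.5},
    {"tx":0,"ty":0,"tz":0,"ax":0,"ay":0,"az":0,"claw":1.5},
    {"tx":0,"ty":0,"tz":0,"ax":0,"ay":0,"az":0,"claw":1.5},
    {"tx":0,"ty":0,"tz":0,"ax":0,"ay":0,"az":0,"claw":2.4},
    {"tx":0,"ty":0,"tz":0,"ax":0,"ay":0,"az":0,"claw":3},
    {"tx":0,"ty":0,"tz":0,"ax":0,"ay":0,"az":0,"claw":4},
    {"tx":0,"ty":0,"tz":0,"ax":0,"ay":0,"az":0,"claw":5},
    {"tx":0,"ty":0,"tz":0,"ax":0,"ay":0,"az":0,"claw":5}
  ]
}}

```text
time_s: 13.62
tcp_pos: [0.4583, -0.1859, 0.14]
ee_rot: [[-0.916, -0.401, -0.0], [-0.401, 0.916, 0.0], [0.0, 0.0, -1.0]]
wrist_force: [0.3, 0.9, -0.1]
gripper_width: 0.482
gripper_force: 0.0
```

Request:
{"api": "drive_tool", "payload": {
  "rows": [
    {"tx":0,"ty":0,"tz":0,"ax":0,"ay":0,"az":0,"claw":5},
    {"tx":0,"ty":0,"tz":0,"ax":0,"ay":0,"az":0,"claw":5},
    {"tx":0,"ty":0,"tz":0,"ax":0,"ay":0,"az":0,"claw":5},
    {"tx":0,"ty":0,"tz":0,"ax":0,"ay":0,"az":0,"claw":5},
    {"tx":0,"ty":0,"tz":0,"ax":0,"ay":0,"az":0,"claw":5},
    {"tx":0,"ty":0,"tz":0,"ax":0,"ay":0,"az":0,"claw":5}
  ]
}}

```text
time_s: 14.12
tcp_pos: [0.4583, -0.1859, 0.14]
ee_rot: [[-0.916, -0.401, -0.0], [-0.401, 0.916, 0.0], [0.0, 0.0, -1.0]]
wrist_force: [0.4, 0.5, 0.1]
gripper_width: 0.571
gripper_force: 0.0
```

```bash
python3 f.py; python3 w.py w5
```

```text
14.1167 [ 0.4583 -0.1859  0.14  ] n 2426 y ends [-3.11  3.09] x 4.04 tz top -2.22 -> cradle z 0.1462 F [0.38 0.51 0.09]
14.1667 [ 0.45834814 -0.18591652  0.13999353] [[-0.916, -0.401, 0.0], [-0.401, 0.916, -0.0], [-0.0, -0.0, -1.0]] 0.5680590785361207 [ 0.64339119  0.59261142 -0.50430301] 0.0 y dir 113.65426196018139
```

View pics/w5.png

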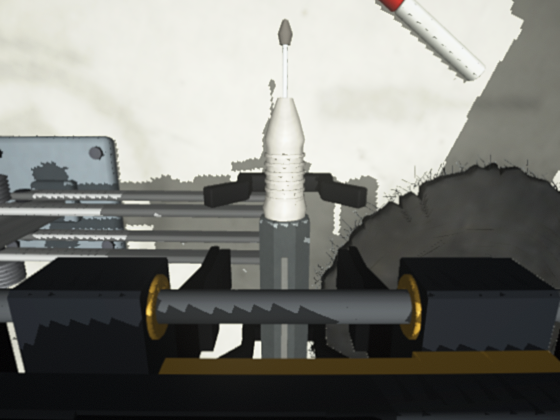

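It lies released in the forks: tool on u≈285, near fork from (205,190) to (367,195), fingers clear on both sides. The arm hardly moved. Withdrawing straight up.

Request:
{"api": "drive_tool", "payload": {
  "rows": [
    {"tx":0,"ty":0,"tz":-0.5,"ax":0,"ay":0,"az":0,"claw":5},
    {"tx":0,"ty":0,"tz":-1,"ax":0,"ay":0,"az":0,"claw":5},
    {"tx":0,"ty":0,"tz":-1.5,"ax":0,"ay":0,"az":0,"claw":5},
    {"tx":0,"ty":0,"tz":-2,"ax":0,"ay":0,"az":0,"claw":5},
    {"tx":0,"ty":0,"tz":-3,"ax":0,"ay":0,"az":0,"claw":5},
    {"tx":0,"ty":0,"tz":-3,"ax":0,"ay":0,"az":0,"claw":5},
    {"tx":-3,"ty":0,"tz":-2,"ax":0,"ay":0,"az":0,"claw":5},
    {"tx":-3,"ty":0,"tz":0,"ax":0,"ay":0,"az":0,"claw":5},
    {"tx":-3,"ty":0,"tz":0,"ax":0,"ay":0,"az":0,"claw":5},
    {"tx":0,"ty":0,"tz":0,"ax":0,"ay":0,"az":0,"claw":5}
  ]
}}

```text
time_s: 15.05
tcp_pos: [0.5447, -0.1483, 0.2699]
ee_rot: [[-0.915, -0.403, 0.002], [-0.403, 0.915, -0.0], [-0.002, -0.001, -1.0]]
wrist_force: [-0.6, -1.0, 1.3]
gripper_width: 0.573
gripper_force: 0.0
```

Request:
{"api": "drive_tool", "payload": {
  "rows": [
    {"tx":0,"ty":0,"tz":0,"ax":0,"ay":0,"az":0,"claw":5},
    {"tx":0,"ty":0,"tz":0,"ax":0,"ay":0,"az":0,"claw":5},
    {"tx":0,"ty":0,"tz":0,"ax":0,"ay":0,"az":0,"claw":5},
    {"tx":0,"ty":0,"tz":0,"ax":0,"ay":0,"az":0,"claw":5},
    {"tx":0,"ty":0,"tz":0,"ax":0,"ay":0,"az":0,"claw":5},
    {"tx":0,"ty":0,"tz":0,"ax":0,"ay":0,"az":0,"claw":5}
  ]
}}

```text
time_s: 15.55
tcp_pos: [0.5403, -0.1501, 0.2703]
ee_rot: [[-0.916, -0.401, 0.0], [-0.401, 0.916, -0.0], [-0.0, -0.0, -1.0]]
wrist_force: [0.4, 0.3, -0.2]
gripper_width: 0.575
gripper_force: 0.0
```

```bash
python3 w.py w6
```

```text
15.55 [ 0.54032138 -0.15013659  0.27032967] [[-0.916, -0.401, 0.0], [-0.401, 0.916, -0.0], [-0.0, -0.0, -1.0]] 0.574897314931569 [ 0.4182393   0.33172131 -0.22538908] 0.0 y dir 113.62280051576016
```

View pics/w6.png

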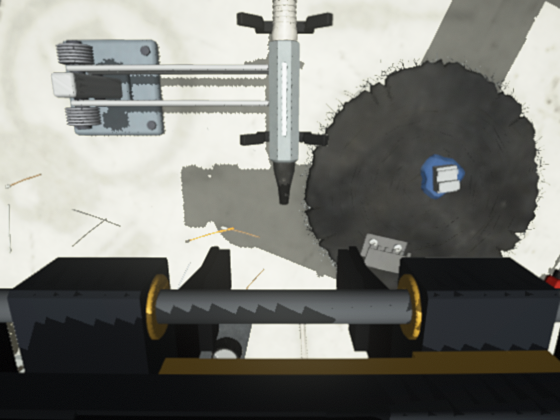

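The handpiece rests in both forks, at (285,22) and (285,138). Its barrel middle, at about v=77, is near the fork mid-point at v=80, and the gripper is well clear. Handing in.

```bash
python3 -c "
from station import finish_job
print(finish_job())"
```

```text
the job is handed in; nothing more can be done
None
```

The handpiece lies released and centred in both forks, with the arm sunk about 34 mm and still and the screwdriver untouched; the job was handed in just after 15.6 s, and no verdict came back.

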